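# Catch the falling lid of a clock case and lower it shut

### The job

The glazed lid of the clock-movement case is standing up. Tip it forward over the case with a finger until it falls by its own weight, get the finger under it and catch its front edge on the outside of a finger while it is still well up, then lower it slowly on that finger, without any drop or bang, until it is fully shut. Never grip or force the lid, and leave the movement in the case and the things on the bench where they are.

Things in the scene. Friction and masses are not known exactly. Their poses are not given: they have to be found in the camera images.
- case: dark wooden open-topped case, fixed to the bench, 130 mm deep (its x) by 220 mm wide (its y) by 75 mm high; origin at the centre of its underside on the bench; its x axis points from its open front to its hinge side, roughly to the robot's right (world -y) at a varying yaw. The hinge runs along the top of its +x side
- hinge_line (a point): middle of the lid's hinge line, fixed on the case: 65 mm along case +x from the case's centre, 75 mm above the bench; axes as the case's
- lid_edge (a point): middle of the lid's free front edge, on its underside. The lid is a flat wood frame with a clear pane and brass edge strip, 165 mm from hinge to edge, 220 mm wide, 10 mm thick, 0.27 to 0.35 kg. Shut, its edge overhangs the case's front by 30 mm, 75 mm above the bench: a finger fits under it. Turns with the lid: x from the edge to the hinge, z out of the outer face
- lid (a joint): lid angle, rad: 0 shut and level, 1.57 upright, 1.85 its stop leaning back. Hinge friction 0.05 N m, damping 0.2 N m s/rad: the lid stays where left between about 1.65 and 1.35 (beyond, it sinks back to the stop); let go at 1.2 or lower it falls by itself, slowly at first, taking 1 to 2 s from 1.2 to 0.6, and left alone it bangs shut at 0.8 to 1.2 rad/s
- weight_a: loose brass clock weight, 38 mm across, 66 mm tall, upright; origin at the centre of its underside; leave alone
- weight_b: second brass clock weight, as weight_a; leave alone
- oil: small amber oil bottle, 32 mm across, 70 mm tall, upright; origin under its centre; leave alone
- tin: open aluminium parts tin, 64 mm across, 30 mm tall; origin under its centre; leave alone
- driver: screwdriver with yellow handle, 170 mm long, lying on the bench; leave alone
- barrel: flat brass spring barrel, 44 mm across, 18 mm tall; origin under its centre; leave alone
- movement: brass clock movement, 75 x 85 x 47 mm, lying loose inside the case well below the lid; origin at the centre of its underside; leave alone

How it is judged:
On the way, in this order (a step that is already met when the one before it is completed fails the run):
1. the lid, tipped over its balance, falls free of the fingers (value of joint lid between 0.5 and 1.4 rad and velocity of joint lid below -0.03 rad/s and contact force between the fingers and lid below 0.02 N), for 0.15 s.
2. the fingers have caught the lid before it is 0.2 rad from shut, and it rests on them from above (value of joint lid between 0.2 and 1.2 rad and contact force between the fingers and lid above 0.2 N and z of the grasp point in the frame of lid_edge below 0.012 m and velocity of joint lid above -0.6 rad/s), for 0.1 s.
At the end, for the whole second after the job is handed in: The lid is shut (joint below 0.03 rad, 5 mm at its edge), and the movement and every loose thing on the bench stand within 15 mm of where they began (value of joint lid below 0.03 rad and distance of each of weight_a, weight_b, oil, tin, driver, barrel, movement from where it was at the start of the episode below 0.015 m); the robot touches nothing.
It fails at once if the lid dropped: it swings down faster than 0.6 rad/s (99 mm/s at its edge) in its last 0.3 rad, save the last 0.04 rad (6.6 mm at its edge) (value of joint lid between 0.04 and 0.3 rad and velocity of joint lid below -0.6 rad/s).
It fails at once if the lid gripped or forced: more than 25 N between fingers and lid (contact force between the fingers and lid above 25 N).
It fails at once if the movement or a thing on the bench is moved more than 15 mm or lifted (distance of any of weight_a, weight_b, oil, tin, driver, barrel, movement from where it was at the start of the episode above 0.015 m).
It also fails if it takes over 54 s, if anything falls off the work surface, if the arm or the gripper's body presses on something with over 40 N, if the wrist force passes 120 N, or if a joint passes its speed limit or range.

### The arm

A 6-joint arm with a two-finger parallel gripper is mounted at the origin on the work surface. World frame = base frame: x ahead of the robot, y to its left, z up, the work surface at z = 0. Lengths are in m, angles in rad, forces in N, time in s.
With the tool pointing down it reaches from about 0.375 to 0.975 m from the base axis. Payload 3.8 kg.
Tool frame: the origin (TCP) lies at the very end of the fingers, on their centre line; the grasp point (between the pads) lies behind it (bot.tcp_to_grasp is the y of the grasp point in the tool frame, in m); y points along the fingers, z is the direction in which the jaws open and shut, and the axes are right-handed (so a half turn about y gives the same grasp; the last joint's range is limited). The gripper opens to 85 mm and grips with 20 to 120 N. Pads are 22 mm wide; open, the fingers measure 114 mm over their backs; the gripper's body (76 mm by 85 mm) begins 54 mm behind the grasp point. The pads swing forward as they close: fully open they stand 13 mm farther back than shut.
Start: joints at [-1.178, 0.264, 1.604, -0, 1.274, -0.037], TCP at [0.281, -0.614, 0.231] pointing down, gripper open.
Joint ranges: [-2.63, 2.63], [-0.94, 2.18], [0.31, 2.57], [-1.31, 4.45], [0, 2.66], [-2.55, 2.55]. Speed limits (rad/s): [2.57, 2.57, 3.14, 3.14, 3.14, 3.14].

### API

Orientations are given as a rotation vector (axis times angle).
In Python, from workcell import bot, optics, workorder gives the robot as it stands.
- The arm moves only by the shell command python3 -m handwheel 'ROWS' [FORCE]. ROWS is JSON, a list of rows, each a list of 7 numbers: the shift along the tool's x, y, z in m, then the turn, a rotation vector about the tool's x, y, z in rad, then the opening, from 0 (shut) to 1 (fully open). A call has 1 to 8 rows; each row shifts and turns the commanded pose from where the row before left it, along the tool's axes as they then stand; what a row does not reach is not made up. A row lasts 1/8 s, in which the tool goes at most 62.5 mm and 10.7 degrees, less where a joint would pass 70% of its speed; a pose out of reach is approached as far as the arm can. A call with a gripper value outside its range is refused whole. The fingers move at their own pace and stop on an object; FORCE is the grip in N (left out, the last holds). Time passes only in rows, so rows that do not move let the fingers close. It gives the time, the measured TCP pose, the force and the opening at its end, in the units of the state.
- bot.read_state(): the state, without advancing time (a new reading comes with each control period).
- optics.read_camera(name): name is "side" or "top"; returns a dict with "image" (400x640x3 uint8, red, green, blue), "z_map" (400x640 float32, m along the optical axis (not along the pixel's ray), 0 where there is no reading), "mtx" (3x3 intrinsics, pixels), "world_from_camera" (4x4, takes a point from camera to world coordinates). Camera axes: x right, y down, z forward; pixel columns grow to the right and rows downward; lengths in m; the calibration is good to about 2 mm. A picture is of the moment at which its call begins.
- workorder.finish_job(): hands the job in, once; it reports no verdict.
The state is a dict: "time": time; "q": joint angles; "joint_vel": joint speeds; "joint_torque": joint torques, N m; "tool_pos": TCP position; "tcp_rot": TCP orientation; "wrist_force": force on the tool from outside, world axes, zero at the start; "torque": the same for the moment, N m; "width": opening from 0.0 (shut) to 1.0 (fully open).
Only numpy, scipy, OpenCV 4.12 (cv2) and the standard library are available. Lean on these libraries where they do the work, as an engineer would, in place of code of your own. Each camera call takes 0.05 s, during which the arm holds its last target.

## Working session

There is one attempt and no reset: what is moved stays moved. The work goes in short steps, Python scripts to look and compute and a shell command to move; the robot and the scene stay as the last step left them, time stands still between calls to the robot, and variables do not carry over. Pictures are saved under pics/ and viewed, and the job is handed in when it is done.

```bash
ls; mkdir -p pics; python3 - <<'E'
from workcell import bot, optics
import cv2,numpy as np
print(bot.read_state(), bot.tcp_to_grasp)
for n in ("side","top"):
    c=optics.read_camera(n)
    cv2.imwrite(f"pics/{n}0.png",c["image"][:,:,::-1]); np.savez(f"pics/{n}0.npz",**c)
    print(n,c["mtx"].round(1).tolist(),c["world_from_camera"].round(3).tolist())
E
```

```text
pics
{'time': 0.0, 'q': array([-1.17789417e+00,  2.64793675e-01,  1.60536346e+00, -1.08889983e-05,
        1.27368758e+00, -3.69245310e-02]), 'joint_vel': array([-0.00021592,  0.00091161, -0.00037402, -0.00100571,  0.00180832,
        0.00066293]), 'joint_torque': array([ 8.87639289e-04, -5.15105653e+01, -3.67314041e+01,  2.18367268e-04,
        1.28442337e-02,  1.63956247e-05]), 'tool_pos': array([ 0.28098474, -0.61294221,  0.2299404 ]), 'tcp_rot': array([-0.43350064,  1.98627504, -1.98177767]), 'wrist_force': array([ 0.15376669, -0.11820122,  0.00601757]), 'torque': array([ 0.02310923, -0.001145  , -0.00414056]), 'width': 1.0009567873254859} -0.0187
side [[436.0, 0.0, 318.6], [0.0, 436.0, 204.4], [0.0, 0.0, 1.0]] [[-0.922, -0.245, 0.298, 0.196], [-0.386, 0.617, -0.686, 0.848], [-0.015, -0.748, -0.664, 0.888], [0.0, 0.0, 0.0, 1.0]]
top [[387.2, 0.0, 319.5], [0.0, 387.2, 194.1], [0.0, 0.0, 1.0]] [[-0.029, -0.995, 0.095, 0.48], [-0.999, 0.028, -0.016, 0.017], [0.014, -0.096, -0.995, 0.939], [0.0, 0.0, 0.0, 1.0]]
```

View pics/side0.png

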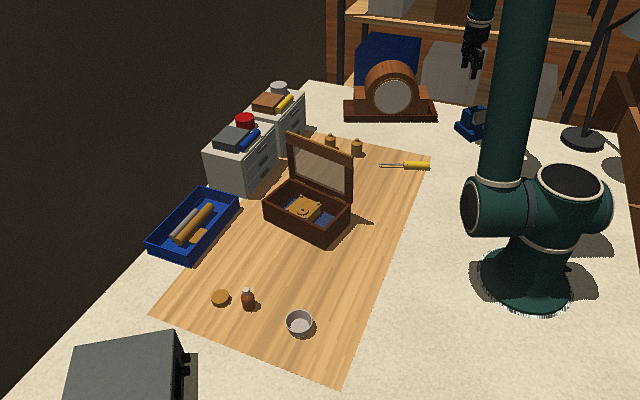

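View pics/top0.png

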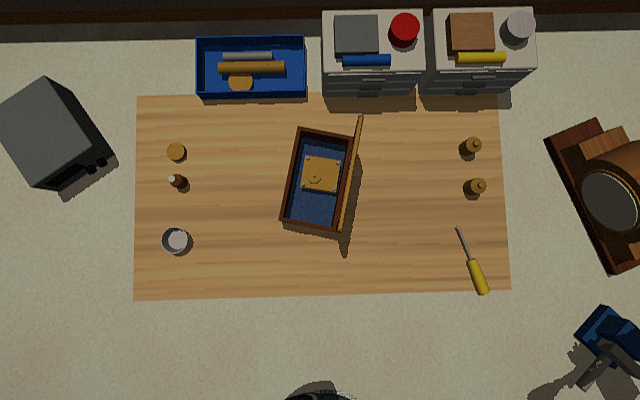

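```bash
cat > h.py <<'E'
import numpy as np, cv2
from scipy.spatial.transform import Rotation as R
def cloud(c):
    z=c["z_map"]; K=c["mtx"]; v,u=np.mgrid[0:z.shape[0],0:z.shape[1]]
    p=np.stack([(u-K[0,2])/K[0,0]*z,(v-K[1,2])/K[1,1]*z,z],-1)
    T=c["world_from_camera"]; return p@T[:3,:3].T+T[:3,3]
E
python3 - <<'E'
from h import *
from workcell import bot
s=bot.read_state(); print("axes cols x,y,z\n",R.from_rotvec(s["tcp_rot"]).as_matrix().round(3))
print([a for a in dir(bot) if a[0]!='_'])
for n in ("top","side"):
    c=np.load(f"pics/{n}0.npz"); P=cloud(c); im=c["image"].astype(int)
    box=(P[...,0]>.3)&(P[...,0]<.75)&(P[...,1]<.2)&(P[...,1]>-.2)&(c["z_map"]>0)
    dark=(im.sum(-1)<260)
    rim=box&(abs(P[...,2]-.075)<.008)&dark
    q=P[rim]; print(n,"rim",len(q), q[:,2].mean() if len(q) else 0)
    r=cv2.minAreaRect(q[:,:2].astype(np.float32)); print(r, cv2.boxPoints(r).round(3).tolist())
    up=box&(P[...,2]>.1)&(P[...,2]<.3); q=P[up]; print("lid pts",len(q), q.min(0).round(3),q.max(0).round(3))
    m=q.mean(0); w,v=np.linalg.eigh(np.cov((q-m).T)); print(m.round(3), v[:,0].round(3), np.sqrt(w).round(4))
E
```

```text
axes cols x,y,z
 [[-0.909 -0.001  0.417]
 [-0.417  0.002 -0.909]
 [-0.    -1.    -0.002]]
['MotionError', 'read_state', 'tcp_to_grasp']
top rim 1243 0.07448609064318616
((0.5993404984474182, 0.00966758280992508), (0.13014216721057892, 0.22055073082447052), 77.35628509521484) [[0.47699999809265137, -0.029999999329447746], [0.6930000185966492, -0.07800000160932541], [0.7210000157356262, 0.04899999871850014], [0.5059999823570251, 0.09700000286102295]]
lid pts 698 [ 0.477 -0.08   0.1  ] [ 0.692 -0.024  0.245]
[ 0.583 -0.051  0.237] [0.219 0.976 0.005] [0.0029 0.0175 0.0646]
side rim 925 0.07323955252745172
((0.5986582040786743, 0.007737874984741211), (0.14061687886714935, 0.22410935163497925), 77.31234741210938) [[0.4740000069141388, -0.035999998450279236], [0.6930000185966492, -0.08500000089406967], [0.7229999899864197, 0.052000001072883606], [0.5049999952316284, 0.10100000351667404]]
lid pts 2688 [ 0.476 -0.079  0.1  ] [ 0.695 -0.019  0.243]
[ 0.58  -0.05   0.176] [ 0.219  0.974 -0.054] [0.0021 0.0423 0.0649]
```

```bash
python3 - <<'E'
from h import *
E=lambda s,a:R.from_euler(s,a)
q=[-1.178,0.264,1.604,0,1.274,-0.037]
tr=R.from_rotvec([-0.43350064,1.98627504,-1.98177767])
def fk(q1,p,q4,q5,q6): return E('z',q1)*E('y',p)*E('z',q4)*E('y',q5)*E('z',q6)
M=fk(q[0],q[1]+q[2],0,q[4],q[5]).inv()*tr
print(M.as_matrix().round(2))
cx=np.array([-.219,-.976,0]);cy=np.array([.976,-.219,0]);k=np.array([0,0,1.])
for a in (35,45,55):
  a=np.radians(a); d=np.cos(a)*cx-np.sin(a)*k; u=np.sin(a)*cx+np.cos(a)*k
  for nm,z in (("A",cy),("B-u",-u),("B+u",u)):
    x=np.cross(d,z); T=R.from_matrix(np.c_[x,d,z])
    for q1,p in ((0.1,1.6),(.35,1.9)):
      W=(E('z',q1)*E('y',p)).inv()*T*M.inv()
      e=W.as_euler('ZYZ'); e2=[e[0]+np.pi,-e[1],e[2]+np.pi]
      print(nm,round(np.degrees(a)),q1,p,"q4,5,6",np.round(e,2),np.round([e[0]+np.pi,-e[1],e[2]-np.pi],2), "from start rv(tool)",(tr.inv()*T).as_rotvec().round(2))
E
```

```text
[[-0.  0. -1.]
 [-1.  0.  0.]
 [ 0.  1.  0.]]
A 35 0.1 1.6 q4,5,6 [-0.93  1.81  0.21] [ 2.21 -1.81 -2.93] from start rv(tool) [ 0.44 -0.85 -0.89]
A 35 0.35 1.9 q4,5,6 [-0.79  1.8   0.61] [ 2.35 -1.8  -2.53] from start rv(tool) [ 0.44 -0.85 -0.89]
B-u 35 0.1 1.6 q4,5,6 [-0.93  1.81 -1.36] [ 2.21 -1.81 -4.5 ] from start rv(tool) [-0.39 -2.25 -1.17]
B-u 35 0.35 1.9 q4,5,6 [-0.79  1.81 -0.96] [ 2.36 -1.81 -4.1 ] from start rv(tool) [-0.39 -2.25 -1.17]
B+u 35 0.1 1.6 q4,5,6 [-0.93  1.82  1.78] [ 2.21 -1.82 -1.36] from start rv(tool) [ 0.93  0.6  -0.31]
B+u 35 0.35 1.9 q4,5,6 [-0.79  1.81  2.18] [ 2.35 -1.81 -0.96] from start rv(tool) [ 0.93  0.6  -0.31]
A 45 0.1 1.6 q4,5,6 [-0.76  1.77  0.25] [ 2.39 -1.77 -2.89] from start rv(tool) [ 0.36 -0.87 -0.73]
A 45 0.35 1.9 q4,5,6 [-0.65  1.7   0.64] [ 2.5 -1.7 -2.5] from start rv(tool) [ 0.36 -0.87 -0.73]
B-u 45 0.1 1.6 q4,5,6 [-0.75  1.77 -1.32] [ 2.39 -1.77 -4.46] from start rv(tool) [-0.32 -2.33 -0.97]
B-u 45 0.35 1.9 q4,5,6 [-0.64  1.7  -0.93] [ 2.5  -1.7  -4.07] from start rv(tool) [-0.32 -2.33 -0.97]
B+u 45 0.1 1.6 q4,5,6 [-0.76  1.77  1.82] [ 2.38 -1.77 -1.32] from start rv(tool) [ 0.76  0.62 -0.25]
B+u 45 0.35 1.9 q4,5,6 [-0.65  1.71  2.21] [ 2.5  -1.71 -0.93] from start rv(tool) [ 0.76  0.62 -0.25]
A 55 0.1 1.6 q4,5,6 [-0.58  1.73  0.28] [ 2.56 -1.73 -2.86] from start rv(tool) [ 0.28 -0.89 -0.57]
A 55 0.35 1.9 q4,5,6 [-0.51  1.6   0.65] [ 2.64 -1.6  -2.49] from start rv(tool) [ 0.28 -0.89 -0.57]
B-u 55 0.1 1.6 q4,5,6 [-0.58  1.73 -1.29] [ 2.56 -1.73 -4.43] from start rv(tool) [-0.25 -2.39 -0.76]
B-u 55 0.35 1.9 q4,5,6 [-0.5   1.6  -0.92] [ 2.64 -1.6  -4.06] from start rv(tool) [-0.25 -2.39 -0.76]
B+u 55 0.1 1.6 q4,5,6 [-0.59  1.73  1.85] [ 2.56 -1.73 -1.29] from start rv(tool) [ 0.59  0.63 -0.2 ]
B+u 55 0.35 1.9 q4,5,6 [-0.51  1.6   2.22] [ 2.64 -1.6  -0.92] from start rv(tool) [ 0.59  0.63 -0.2 ]
```

```bash
cat >> h.py <<'E'
cx=np.array([-.219,-.976,0]);cy=np.array([.976,-.219,0]);kz=np.array([0,0,1.]);C0=np.array([.599,.009,0])
def w(X,Z,Y=0): return C0+np.array(cx)*X+cy*Y+kz*Z
def cs(p): p=np.asarray(p)-C0; return np.array([p@cx,p@cy,p[2]])
def Rt(a):
    a=np.radians(a); d=np.cos(a)*cx-np.sin(a)*kz; return R.from_matrix(np.c_[np.cross(d,cy),d,cy])
def rows(p,r,wps):
    "wps: list (pos, Rot, n) -> tool-frame rows"
    out=[]
    for P,Q,n in wps:
        rv=(r.inv()*Q).as_rotvec()/n; dp=(np.asarray(P)-p)/n
        for i in range(n):
            t=r.inv().apply(dp); out.append([round(float(v),3) for v in (*t,*rv)]+[0]); p=p+dp; r=r*R.from_rotvec(rv)
    return out
def lidE(th): return np.array([.065-.165*np.cos(th),.075+.165*np.sin(th)])
E
python3 - <<'E'
from h import *
from workcell import bot
s=bot.read_state(); p=s["tool_pos"]; r=R.from_rotvec(s["tcp_rot"])
for x in rows(p,r,[(p+[0,0,.12],r,2),(w(.14,.36),Rt(45),12),(w(.115,.26),Rt(45),2)]): print(x)
print((w(.14,.36)-p-[0,0,.12]), Rt(45).as_matrix().round(3))
E
```

```text
[-0.0, -0.06, -0.0, 0.0, 0.0, 0.0, 0]
[-0.0, -0.06, -0.0, 0.0, 0.0, 0.0, 0]
[-0.039, -0.001, -0.027, 0.03, -0.073, -0.061, 0]
[-0.04, -0.004, -0.024, 0.03, -0.073, -0.061, 0]
[-0.042, -0.007, -0.021, 0.03, -0.073, -0.061, 0]
[-0.042, -0.01, -0.017, 0.03, -0.073, -0.061, 0]
[-0.043, -0.013, -0.014, 0.03, -0.073, -0.061, 0]
[-0.043, -0.016, -0.01, 0.03, -0.073, -0.061, 0]
[-0.042, -0.019, -0.007, 0.03, -0.073, -0.061, 0]
[-0.042, -0.022, -0.003, 0.03, -0.073, -0.061, 0]
[-0.04, -0.024, 0.001, 0.03, -0.073, -0.061, 0]
[-0.038, -0.027, 0.004, 0.03, -0.073, -0.061, 0]
[-0.036, -0.029, 0.008, 0.03, -0.073, -0.061, 0]
[-0.034, -0.031, 0.011, 0.03, -0.073, -0.061, 0]
[-0.044, 0.027, -0.0, 0.0, 0.0, -0.0, 0]
[-0.044, 0.027, -0.0, 0.0, 0.0, -0.0, 0]
[0.28735243 0.48534201 0.0099717 ] [[-0.155 -0.155  0.976]
 [-0.69  -0.69  -0.219]
 [ 0.707 -0.707  0.   ]]
```

```bash
python3 -m handwheel '[[0,-0.06,0,0,0,0,0],[0,-0.06,0,0,0,0,0],[-0.039,-0.001,-0.027,0.03,-0.073,-0.061,0],[-0.04,-0.004,-0.024,0.03,-0.073,-0.061,0],[-0.042,-0.007,-0.021,0.03,-0.073,-0.061,0],[-0.042,-0.01,-0.017,0.03,-0.073,-0.061,0],[-0.043,-0.013,-0.014,0.03,-0.073,-0.061,0],[-0.043,-0.016,-0.01,0.03,-0.073,-0.061,0]]'; python3 - <<'E'
from h import *
from workcell import bot
s=bot.read_state(); p=s["tool_pos"]; r=R.from_rotvec(s["tcp_rot"])
print(s["q"].round(2),cs(p),p)
for x in rows(p,r,[(w(.14,.36),Rt(45),6),(w(.115,.26),Rt(45),2)]): print(x)
E
```

```text
time: 1.1
tool_pos: [0.4254, -0.3693, 0.355]
tcp_rot: [-1.144, 1.519, -2.021]
wrist_force: [0.6, -0.2, -0.1]
width: 0.0
[-0.51 -0.03  1.75 -0.41  1.41  0.25] [ 0.40724677 -0.08660792  0.35499035] [ 0.42537686 -0.36930256  0.35499035]
[-0.042, -0.019, -0.007, 0.03, -0.072, -0.06, 0]
[-0.041, -0.022, -0.003, 0.03, -0.072, -0.06, 0]
[-0.04, -0.024, 0.001, 0.03, -0.072, -0.06, 0]
[-0.038, -0.027, 0.004, 0.03, -0.072, -0.06, 0]
[-0.036, -0.029, 0.008, 0.03, -0.072, -0.06, 0]
[-0.034, -0.031, 0.011, 0.03, -0.072, -0.06, 0]
[-0.044, 0.027, 0.0, 0.0, 0.0, 0.0, 0]
[-0.044, 0.027, 0.0, 0.0, 0.0, 0.0, 0]
```

```bash
python3 -m handwheel '[[-0.042,-0.019,-0.007,0.03,-0.072,-0.06,0],[-0.041,-0.022,-0.003,0.03,-0.072,-0.06,0],[-0.04,-0.024,0.001,0.03,-0.072,-0.06,0],[-0.038,-0.027,0.004,0.03,-0.072,-0.06,0],[-0.036,-0.029,0.008,0.03,-0.072,-0.06,0],[-0.034,-0.031,0.011,0.03,-0.072,-0.06,0],[-0.03,0.02,0,0,0,0,0],[0,0,0,0,0,0,0]]'; python3 - <<'E'
from h import *
from workcell import bot,optics
s=bot.read_state(); p=s["tool_pos"]; r=R.from_rotvec(s["tcp_rot"])
print(s["q"].round(2),cs(p),p); print((r.inv()*Rt(45)).as_rotvec().round(3))
for n in ("side","top"):
    c=optics.read_camera(n); cv2.imwrite(f"pics/{n}1.png",cv2.resize(c["image"][80:300,200:480,::-1],None,fx=2.5,fy=2.5))
E
```

```text
time: 2.1
tool_pos: [0.5679, -0.1209, 0.3224]
tcp_rot: [-1.741, 0.958, -1.894]
wrist_force: [-0.9, -1.0, -0.3]
width: 0.003
[ 0.15  0.19  1.71 -0.72  1.59  0.49] [ 0.13358815 -0.0018558   0.32241329] [ 0.56794961 -0.12090585  0.32241329]
[ 0.004  0.006 -0.001]
```

View pics/side1.png

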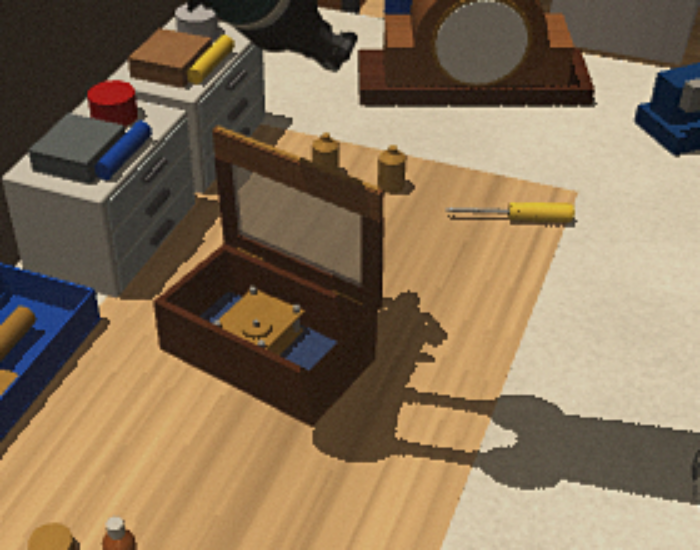

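View pics/top1.png

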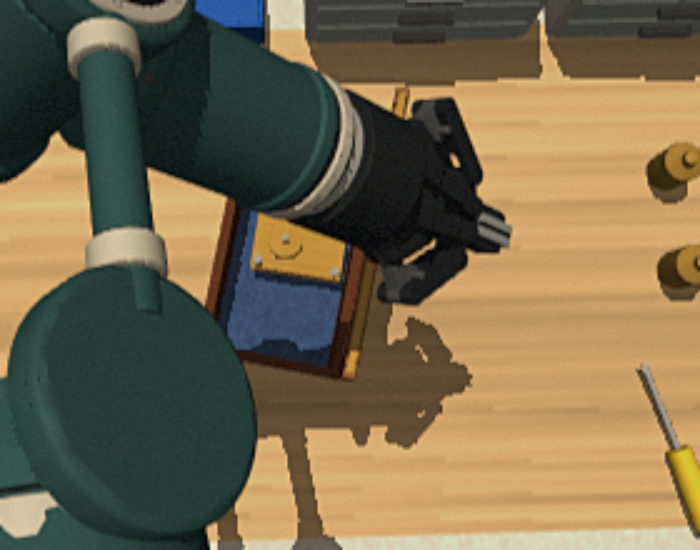

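```bash
python3 -m handwheel '[[-0.039,0.02,0.001,0,0,0,0],[-0.038,0.02,0.001,0,0,0,0],[0,0,0,0,0,0,0]]'; cat > look.py <<'E'
import sys
from h import *
from workcell import bot,optics
t=sys.argv[1]
s=bot.read_state(); p=s["tool_pos"]; r=R.from_rotvec(s["tcp_rot"])
print(round(s["time"],2),"case XYZ",cs(p).round(4),"F",s["wrist_force"].round(2),"rot",(r.inv()*Rt(45)).as_rotvec().round(3))
c=optics.read_camera("side"); cv2.imwrite(f"pics/side{t}.png",cv2.resize(c["image"][80:300,200:480,::-1],None,fx=2.5,fy=2.5))
# lid: depth points above rim between y ends, off the gripper: lid near/far end strips of case y
P=cloud(c).reshape(-1,3); q=(P-C0); X,Y,Z=q@cx,q@cy,q[:,2]
ok=(c["z_map"].ravel()>0)&(Z>.085)&(X>-.12)&(X<.1)&(Y<-.08)&(Y>-.112)
a=np.c_[X[ok],Z[ok]]
if len(a)>8:
    ang=np.arctan2(a[:,1]-.075,.065-a[:,0]); rr=np.hypot(a[:,1]-.075,.065-a[:,0]); m=(rr>.05)&(rr<.175)
    print("n",m.sum(),"lid angle",np.median(ang[m]).round(3),np.percentile(ang[m],[10,90]).round(3),"max r",rr[m].max().round(3) if m.any() else 0)
E
python3 look.py 2
```

```text
time: 2.58
tool_pos: [0.5756, -0.0976, 0.2421]
tcp_rot: [-1.737, 0.959, -1.898]
wrist_force: [0.0, -1.1, 1.0]
width: 0.001
2.58 case XYZ [0.1091 0.0005 0.2421] F [ 0.01 -1.13  0.98] rot [ 0.004  0.002 -0.001]
n 362 lid angle 1.521 [1.5   1.556] max r 0.168
```

View pics/side2.png

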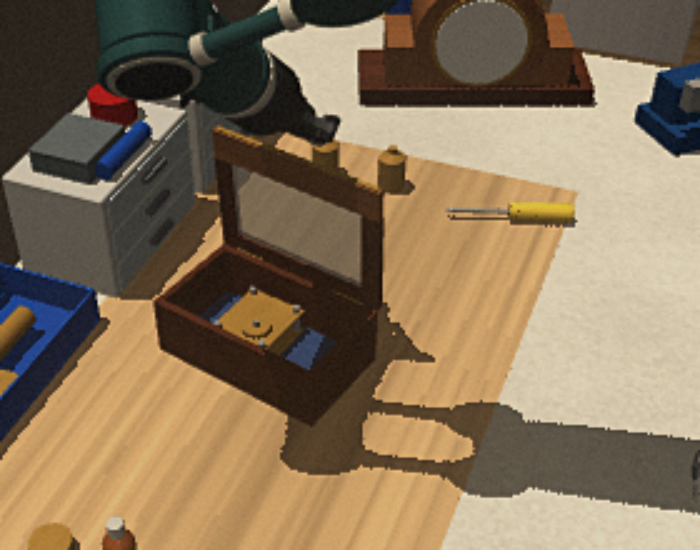

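```bash
python3 -m handwheel '[[-0.01,-0.005,0,0,0,0,0],[-0.009,-0.004,0,0,0,0,0],[-0.008,-0.004,0,0,0,0,0],[-0.008,-0.004,0,0,0,0,0],[0,0,0,0,0,0,0]]'; python3 look.py 3
```

```text
time: 3.25
tool_pos: [0.5859, -0.0599, 0.2317]
tcp_rot: [-1.73, 0.955, -1.901]
wrist_force: [0.6, -0.2, 0.8]
width: 0.0
3.25 case XYZ [0.0701 0.0023 0.2317] F [ 0.65 -0.19  0.8 ] rot [-0.002 -0.001 -0.003]
n 352 lid angle 1.403 [1.378 1.451] max r 0.167
```

View pics/side3.png

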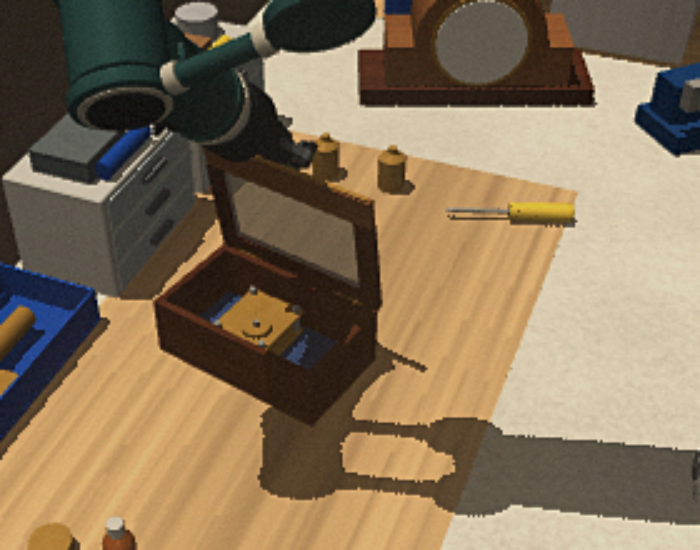

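```bash
python3 -m handwheel '[[-0.009,-0.005,-0.001,0,0,0,0],[-0.009,-0.005,-0.001,0,0,0,0],[-0.009,-0.004,0,0,0,0,0],[0.004,-0.058,0,0,0,0,0],[-0.044,-0.044,0,0,0,0,0],[-0.06,0.005,0,0,0,0,0],[-0.037,0.044,0,0,0,0,0],[0.007,0.028,0,0,0,0,0]]'; python3 look.py 4
```

```text
time: 4.3
tool_pos: [0.6112, 0.0766, 0.1417]
tcp_rot: [-1.742, 0.956, -1.894]
wrist_force: [0.4, -0.1, 0.7]
width: 0.002
4.3 case XYZ [-0.0686 -0.0029  0.1417] F [ 0.39 -0.11  0.69] rot [0.004 0.007 0.   ]
n 215 lid angle 1.043 [1.026 1.096] max r 0.169
```

View pics/side4.png

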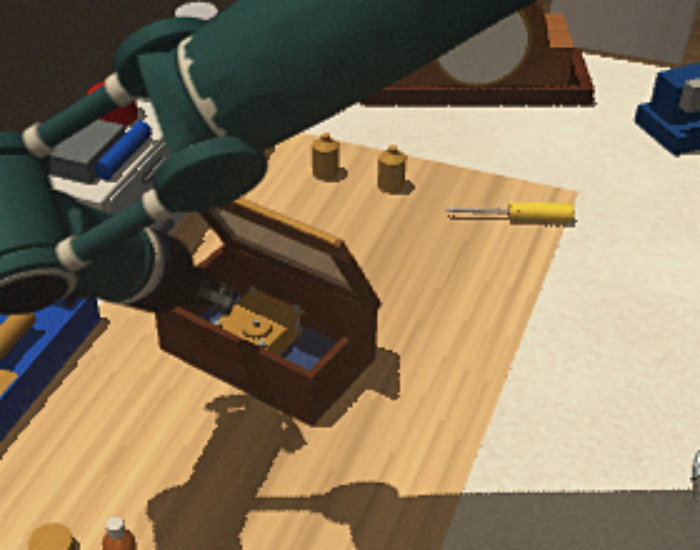

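```bash
python3 -m handwheel '[[0.014,0,0,0,0,0,0],[0.014,0,0,0,0,0,0],[0,0,0,0,0,0,0],[0,0,0,0,0,0,0],[0,0,0,0,0,0,0],[0,0,0,0,0,0,0],[0,0,0,0,0,0,0]]'; python3 look.py 5
```

```text
time: 5.22
tool_pos: [0.6094, 0.056, 0.1673]
tcp_rot: [-1.732, 0.957, -1.9]
wrist_force: [0.4, 2.0, 0.2]
width: -0.001
5.22 case XYZ [-0.0481 -0.0002  0.1673] F [0.35 2.   0.2 ] rot [ 0.    -0.    -0.003]
n 119 lid angle 0.794 [0.762 0.838] max r 0.17
```

View pics/side5.png

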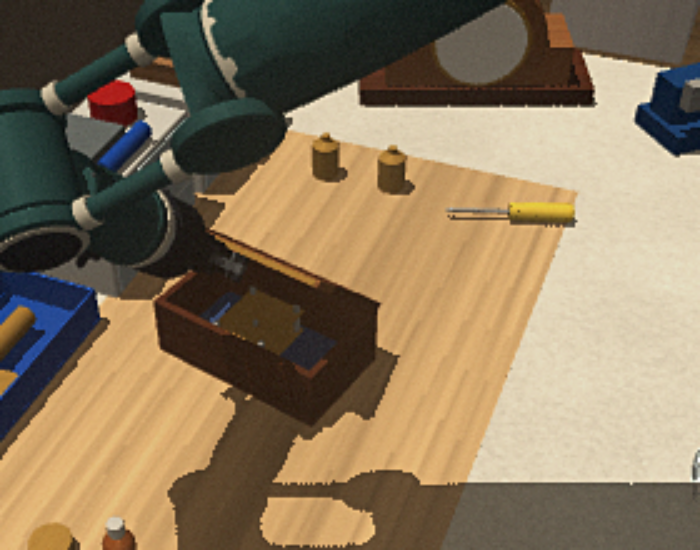

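```bash
python3 -m handwheel '[[0,0,0,0,0,0,0],[0,0,0,0,0,0,0]]'; python3 look.py 6
```

```text
time: 5.52
tool_pos: [0.6094, 0.0558, 0.1675]
tcp_rot: [-1.732, 0.957, -1.9]
wrist_force: [-1.0, 1.8, 0.5]
width: -0.002
5.53 case XYZ [-4.800e-02 -1.000e-04  1.675e-01] F [-1.03  1.79  0.46] rot [ 0.    -0.001 -0.003]
n 120 lid angle 0.796 [0.764 0.836] max r 0.17
```

```bash
python3 -m handwheel '[[-0.004,0.001,0,0,0,0,0],[-0.006,0.001,0,0,0,0,0],[-0.007,0.001,0,0,0,0,0],[-0.007,0.001,0,0,0,0,0],[-0.007,0.002,0,0,0,0,0],[-0.007,0.002,0,0,0,0,0],[-0.007,0.002,0,0,0,0,0],[-0.006,0.002,0,0,0,0,0]]'; python3 look.py 7
```

```text
time: 6.58
tool_pos: [0.6155, 0.083, 0.1226]
tcp_rot: [-1.732, 0.957, -1.9]
wrist_force: [-0.0, 1.2, 1.1]
width: 0.001
6.58 case XYZ [-7.590e-02 -1.000e-04  1.226e-01] F [-0.01  1.22  1.13] rot [ 0.    -0.001 -0.003]
n 248 lid angle 0.507 [0.461 0.555] max r 0.171
```

View pics/side7.png

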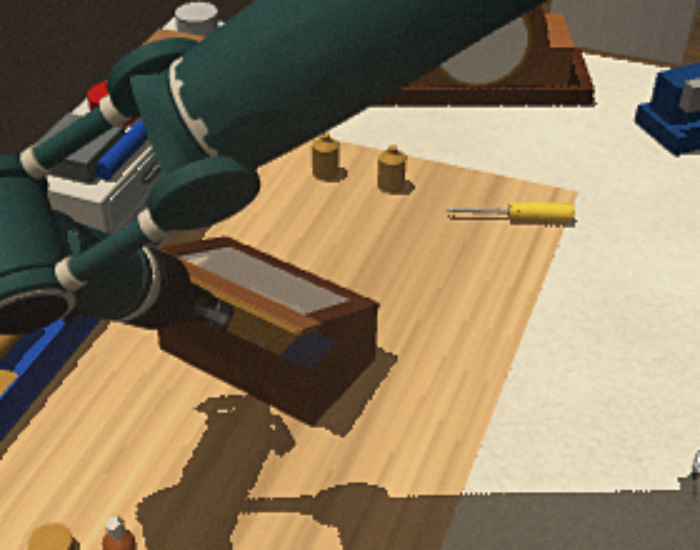

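```bash
python3 -m handwheel '[[-0.005,0.002,0,0,0,0,0],[-0.005,0.002,0,0,0,0,0],[-0.005,0.002,0,0,0,0,0],[-0.005,0.002,0,0,0,0,0],[-0.004,0.002,0,0,0,0,0],[-0.004,0.002,0,0,0,0,0],[-0.004,0.003,0,0,0,0,0],[-0.004,0.003,0,0,0,0,0]]'; python3 look.py 8
```

```text
time: 7.62
tool_pos: [0.6185, 0.0958, 0.0847]
tcp_rot: [-1.731, 0.957, -1.9]
wrist_force: [0.2, 4.1, -0.3]
width: -0.002
7.62 case XYZ [-0.089   0.0001  0.0847] F [ 0.22  4.13 -0.29] rot [-0.    -0.001 -0.004]
n 351 lid angle 0.269 [0.227 0.329] max r 0.17
```

View pics/side8.png

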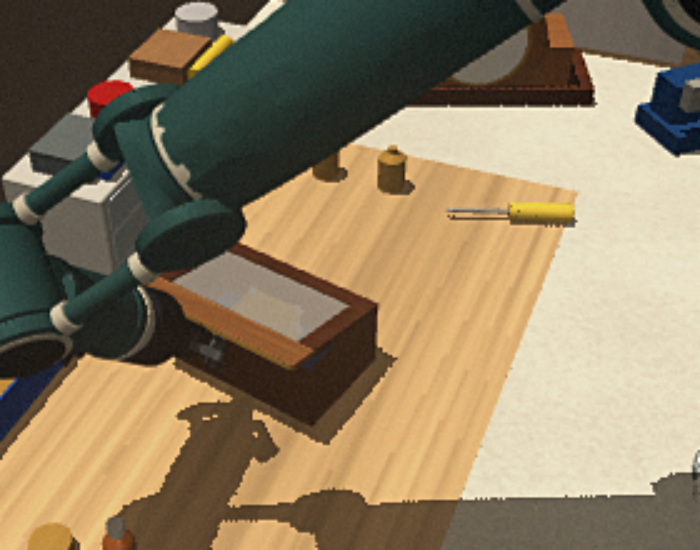

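```bash
python3 -m handwheel '[[-0.003,0.002,0,0,0,0,0],[-0.003,0.002,0,0,0,0,0],[-0.003,0.002,0,0,0,0,0],[-0.003,0.002,0,0,0,0,0],[-0.003,0.002,0,0,0,0,0],[-0.002,0.002,0,0,0,0,0],[-0.002,0.002,0,0,0,0,0],[-0.002,0.002,0,0,0,0,0]]'; python3 look.py 9
```

```text
time: 8.68
tool_pos: [0.6193, 0.099, 0.0587]
tcp_rot: [-1.731, 0.957, -1.9]
wrist_force: [1.9, 3.9, -0.9]
width: 0.001
8.68 case XYZ [-0.0923  0.0001  0.0587] F [ 1.87  3.9  -0.93] rot [-0.    -0.001 -0.003]
n 327 lid angle 0.114 [0.089 0.174] max r 0.171
```

View pics/side9.png

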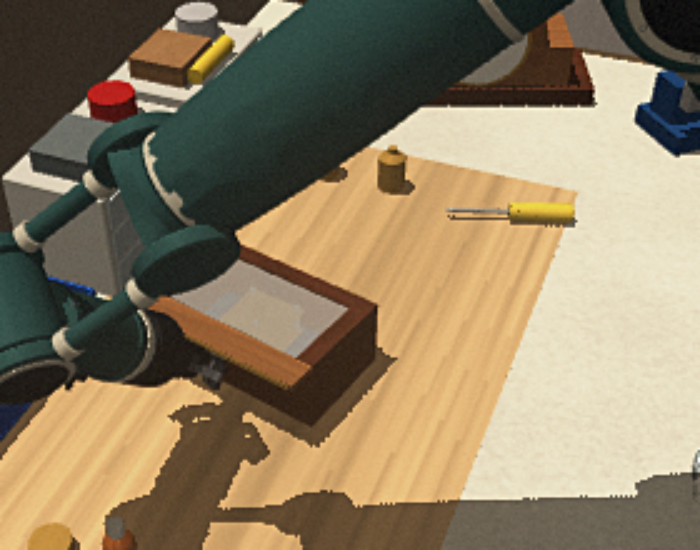

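```bash
python3 -m handwheel '[[-0.0015,0.001,0,0,0,0,0],[-0.0015,0.001,0,0,0,0,0],[-0.0015,0.001,0,0,0,0,0],[-0.0015,0.001,0,0,0,0,0],[-0.0015,0.001,0,0,0,0,0],[-0.0015,0.001,0,0,0,0,0],[-0.0015,0.001,0,0,0,0,0],[-0.0015,0.001,0,0,0,0,0]]'; python3 look.py 10
```

```text
time: 9.72
tool_pos: [0.6198, 0.1014, 0.0448]
tcp_rot: [-1.732, 0.957, -1.901]
wrist_force: [-0.0, -0.3, -0.2]
width: -0.004
9.72 case XYZ [-0.0948  0.0001  0.0448] F [-0.03 -0.3  -0.25] rot [ 0.    -0.001 -0.003]
n 33 lid angle 0.093 [0.064 0.151] max r 0.169
```

View pics/side10.png

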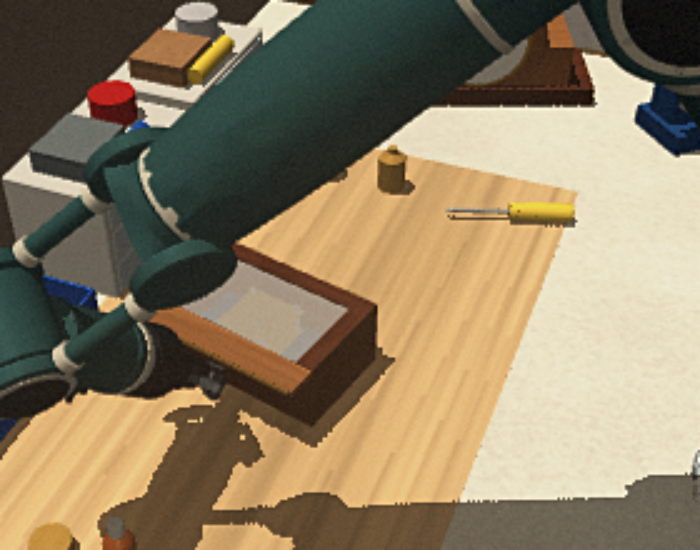

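```bash
python3 -m handwheel '[[-0.004,-0.02,0,0,0,0,0],[-0.004,-0.03,0,0,0,0,0],[0,-0.04,0,0,0,0,0],[0,-0.04,0,0,0,0,0],[0,0,0,0,0,0,0]]'; python3 look.py 11; python3 - <<'E'
from h import *
from workcell import optics
for n in ("top","side"):
    c=optics.read_camera(n); cv2.imwrite(f"pics/{n}12.png",c["image"][:,:,::-1]); P=cloud(c); q=P-C0; X,Y,Z=q@cx,q@cy,q[...,2]
    for lo,hi in ((-.1,-.06),(-.06,-.02),(.02,.06)):
        m=(c["z_map"]>0)&(X>lo)&(X<hi)&(Y<-.095)&(Y>-.108)&(Z>.06)&(Z<.12); print(n,lo,m.sum(),np.median(Z[m]).round(4) if m.any() else None)
E
```

```text
time: 10.4
tool_pos: [0.6436, 0.2005, 0.1353]
tcp_rot: [-1.722, 0.954, -1.901]
wrist_force: [0.4, -1.3, 1.1]
width: 0.002
10.4 case XYZ [-0.1967  0.0016  0.1353] F [ 0.41 -1.33  1.08] rot [-0.006 -0.003 -0.008]
n 46 lid angle 0.103 [0.068 0.191] max r 0.167
top -0.1 107 0.0843
top -0.06 106 0.0848
top 0.02 107 0.0847
side -0.1 61 0.0831
side -0.06 54 0.0837
side 0.02 51 0.0831
```

View pics/top12.png

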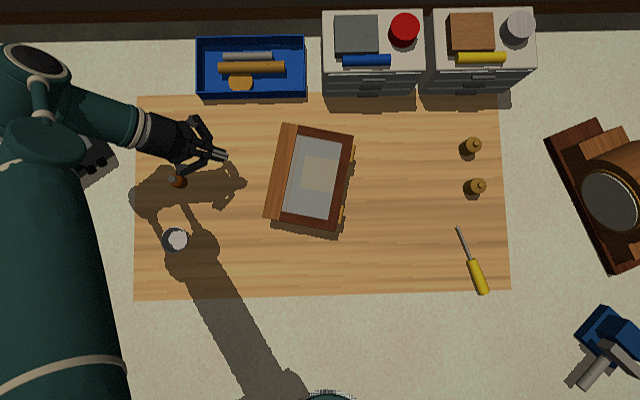

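View pics/side12.png

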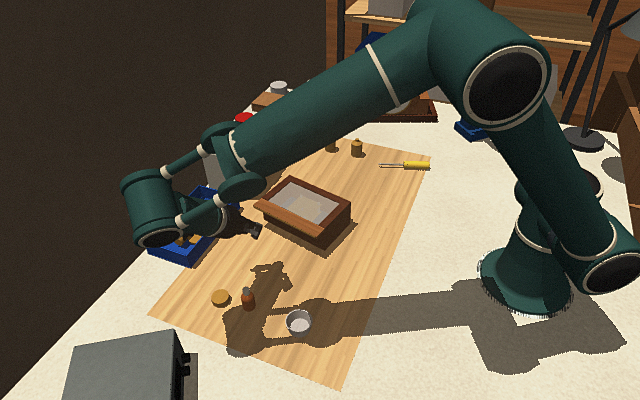

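```bash
python3 -m handwheel '[[0,0,0,0,0,0,0],[0,0,0,0,0,0,0]]'; python3 - <<'E'
from h import *
from workcell import bot,optics,workorder
a=np.load("pics/side0.npz")["image"].astype(int); b=optics.read_camera("side")["image"].astype(int)
for n,(u,v) in dict(barrel=(221,298),oil=(248,299),tin=(299,323),wb=(357,148),driver=(410,165)).items():
    s=np.s_[v-12:v+12,u-12:u+12]; print(n,abs(a[s]-b[s]).mean().round(1))
s=bot.read_state(); print(s["time"],abs(s["joint_vel"]).max(),s["wrist_force"].round(2))
workorder.finish_job()
E
```

```text
time: 10.8
tool_pos: [0.6405, 0.1954, 0.1302]
tcp_rot: [-1.735, 0.958, -1.901]
wrist_force: [-0.0, -0.1, -0.8]
width: 0.001
barrel 14.1
oil 35.4
tin 19.7
wb 19.6
driver 14.2
10.85 0.007015850148232374 [ 0.05  0.03 -0.26]
the job is handed in; nothing more can be done
```

The lid is shut and the job is handed in at about 10.9 s of robot time; no verdict was reported.

**What I did:** I hooked the closed fingers, tilted 45°, over the top edge of the standing lid. I drew the lid forward from about 1.52 rad to roughly 1.2 rad and let go. It fell free past about 1.04 rad while the fingers went over its edge and underneath. I caught it at rest at about 0.75 to 0.8 rad, on the outside of the closed fingers. I then lowered it in small rows, at about 0.3 rad/s or slower, until it was shut, and backed the fingers away.

**Last checks:**
- **Lid:** the outer face lies level at 83 to 85 mm above the bench from both cameras, against 85 mm expected when shut. My coarse angle fit still read about 0.1 rad. It measures points on the outer face and edge, so it reads high near shut; I relied on the level heights.
- **Forces:** the wrist force was near zero once the lid was down and again at hand-in. The highest reading I took was about 4 to 5 N; I only read it at the end of each call.
- **Bench items:** by eye, everything visible is at the same pixels as at the start. The arm hid the barrel in the top view, so I judged it from the side view. I saw the movement only through the pane and did not measure its position.
- **Inconclusive check:** comparing image patches before and after gave differences of 14 to 35 for every item, including ones far from the arm. I put that down to noise and the arm's shadow, so it neither confirms nor rules out small shifts. The oil bottle and tin, which read 35 and 20, stood in or beside that shadow.

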